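# Change the wafer on the inspection microscope

### The job

The wafer under the microscope has been inspected: draw its holder out from under the objectives and lay it flat in the empty white tray, then slide the next wafer's holder from the other tray between the guide rails, grip tab towards the robot, until it is fully home against the end stop and lies flat on the stage. Keep both holders about level, put them down gently, keep fingers off the wafers and let nothing touch the objectives or nosepiece; do not disturb the other things on the table.

Things in the scene. Friction and masses are not known exactly. Their poses are not given: they have to be found in the camera images.
- microscope: White upright inspection microscope, fixed, seen in profile. Origin on its optical axis at table height; y points to its column, operator's side and eyepieces at -y; holders slide in towards +x, out towards -x. Foot x -105 to 105, y -105 to 255 mm, 55 high. Column x -65 to 65, y 145 to 245, with focus knobs at y 190, 95 mm up, out to x = -103 and 103
- overhang_edge (a point): middle of the lower edge, on the robot's side, of the white arm over the stage (microscope x -55, y 0, 290 mm up); the arm spans x -55 to 55, y -75 to 255, 290 to 360 mm up. Above it the head and eyepieces, x -55 to 55, out to y = -235, all over 360 mm up, a camera tube to 571 mm, a lamp house behind to y = 345. Axes as the microscope's
- stage_spot (a point): point on the stage's top surface, 165 mm up, on the optical axis; axes as the microscope's. The dark stage plate is 220 (x) by 160 (y) mm centred here; a carriage under it spans x -115 to 115, y -76 to 99 mm and its bracket hangs to 110 mm above the table
- rail_mouth (a point): on the stage surface, midway between the -x ends of the two aluminium guide rails (microscope x -105). Rails are 8 mm high, along x, inner faces 70 mm apart (y -35 and 35) from x = -75 to 33; from x = -75 to -105 they flare outwards at 20 degrees, to about 93 mm apart
- end_stop (a point): foot of the near face of the aluminium end stop, on the stage surface at microscope x = 30, y = 0; the stop is 8 mm high, across the channel. A holder pushed against it is fully home: its origin then is at microscope x = -30 and its wafer on the optical axis
- nosepiece: Black revolving nosepiece, four steel objectives and a dust plug; origin and axes of the microscope. The objective in use is upright on the axis, radius 13.5 mm, 6 at its tip. The others splay out round x 35, y 24 and farther to +y, tips at least 20 mm higher. The turret is a leaning disc 86 mm across, centred 26 mm to +y of the axis, lowest edge 56 mm above the stage; the plug is not lower
- lens_tip (a point): centre of the tip of the objective in use, 20 mm above the stage
- holder_old: Aluminium wafer holder, starts under the objective 2 to 8 mm short of home: plate 120 (x) by 66 (y) by 6 mm. Origin: centre of its underside, z up. The wafer is at x = 30, top 10 mm up. Upright grip tab, 30 (x) by 10 (y) mm, at x -57 to -27, y = 0, top 45 mm up: grip across its 10 mm, tool tilted 20 to 45 degrees (fingers down and to +x) to pass under the arm. 0.12 to 0.27 kg
- holder_new: the next wafer's holder, the same as holder_old; it starts flat in the tray tray_full with its tab on the tray's -x side
- wafer_old: wafer fixed in holder_old: disc 51 mm across, 1 mm thick, origin at the centre of its underside
- wafer_new: wafer fixed in holder_new, the same
- tray_full: White plastic tray on a steel bench riser, fixed as one piece; holder_new starts in it. Outside 154 (x) by 100 (y) mm; riser 90 mm high, tray on top of it: walls 4 mm thick, rims 104 mm and floor 94 mm above the table. Origin under its centre at table height, z up; its -x side faces roughly the robot
- tray_empty: the same tray and riser, empty at the start: the old holder goes here, either way round. The two trays can change places
- canister: bystander: objective canister, clear with a black cap, 47 mm across, 67 mm high; origin under its centre
- wafer_box: bystander: flat round white wafer box, 86 mm across, 18 mm high; origin under its centre
- remote: bystander: small black remote control, 42 (x) by 105 (y) by 16 mm; origin under its centre
Things that resemble listed ones, but are neither listed nor needed, are in the scene too. What is shaped like the holder_old but turquoise is not meant. What is shaped like the holder_new but purple is not meant.

How it is judged:
On the way:
1. the old wafer is drawn out clear of the objectives (horizontal distance between wafer_old and lens_tip above 0.1 m), for 0.1 s.
At the end, for the whole second after the job is handed in: Old holder flat at rest in the tray that was empty (within 20 mm of its centre each way); new holder flat on the stage between the rails, tab to the robot, within 4 mm of the end stop, 4.5 mm of the centre line and 0.06 rad of square; both released (x of holder_old in the frame of tray_empty between -0.02 and 0.02 m and y of holder_old in the frame of tray_empty between -0.02 and 0.02 m and z of holder_old in the frame of tray_empty between 0.091 and 0.097 m and angle between each of holder_old, holder_new's own z axis and vertical below 0.05 rad and x of holder_new in the frame of stage_spot between -0.034 and -0.027 m and y of holder_new in the frame of stage_spot between -0.0045 and 0.0045 m and z of holder_new in the frame of stage_spot between -0.003 and 0.003 m and angle between the x axis of holder_new and the x axis of microscope, either way round below 0.06 rad and linear speed of each of holder_old, holder_new below 0.02 m/s and contact force between the fingers and holder_old below 0.1 N and contact force between the fingers and holder_new below 0.1 N); the robot touches nothing.
It fails at once if something touches the objectives or the nosepiece with more than 1 N (contact force between nosepiece and anything else above 1 N).
It fails at once if the fingers press on a wafer (contact force between the fingers and wafer_old above 1 N or contact force between the fingers and wafer_new above 1 N).
It fails at once if a holder is tipped more than 0.45 rad from level (angle between any of holder_old, holder_new's own z axis and vertical above 0.45 rad).
It fails at once if a holder is dropped (moves faster than 0.5 m/s while not held) ((linear speed of holder_old above 0.5 m/s and contact force between the fingers and holder_old below 0.1 N) or (linear speed of holder_new above 0.5 m/s and contact force between the fingers and holder_new below 0.1 N)).
It fails at once if a bystander is moved more than 15 mm or tipped (distance of any of canister, wafer_box, remote from where it was at the start of the episode above 0.015 m or angle between any of canister, wafer_box, remote's own z axis and vertical above 0.35 rad).
It also fails if it takes over 72 s, if anything falls off the work surface, if the arm or the gripper's body presses on something with over 40 N, if the wrist force passes 120 N, or if a joint passes its speed limit or range.

### The arm

A 6-joint arm with a two-finger parallel gripper is mounted at the origin on the work surface. World frame = base frame: x ahead of the robot, y to its left, z up, the work surface at z = 0. Lengths are in m, angles in rad, forces in N, time in s.
With the tool pointing down it reaches from about 0.25 to 0.725 m from the base axis. Payload 4 kg.
Tool frame: the origin (TCP) lies at the very end of the fingers, on their centre line; the grasp point (between the pads) lies 19 mm behind it; z points along the fingers, y is the line along which they close (so a half turn about z gives the same grasp; the last joint's range is limited). The gripper opens to 85 mm and grips with 20 to 120 N. Pads are 22 mm wide; open, the fingers measure 114 mm over their backs; the gripper's body (76 mm by 85 mm) begins 54 mm behind the grasp point. The pads swing forward as they close: fully open they stand 13 mm farther back than shut.
Start: joints at [-1.222, 0.241, 0.005, 1.335, 0, 1.571], TCP at [0.171, -0.47, 0.231] pointing down, gripper open.
Joint ranges: [-2.72, 2.72], [-1.05, 1.87], [-1.09, 1.28], [-1.99, 2.15], [-1.42, 1.44], [-3.14, 3.14]. Speed limits (rad/s): [2.79, 2.79, 3.14, 3.14, 3.14, 3.14].

### API

Orientations are given as a unit quaternion [x, y, z, w].
In Python, from workcell import * gives the robot as it stands. The module is installed in compiled form; this text tells all that it offers.
- The arm moves only by the tool send_rows, never from a script. Its argument "steps" is text: rows parted by semicolons, each of 7 numbers parted by spaces: the opening, from -1 (shut) to 1 (fully open), then the shift along the world's x, y, z in m, then the turn, a rotation vector about the world's x, y, z in rad. A call has exactly 5 rows; each row shifts and turns the commanded pose from where the row before left it; what a row does not reach is not made up. A row lasts 1/12 s, in which the tool goes at most 41.7 mm and 7.16 degrees, less where a joint would pass 70% of its speed; a pose out of reach is approached as far as the arm can. A call is refused whole if a number of a shift passes 0.0417 or a number of a turn 0.125, either way. A call with a gripper value outside its range is refused whole. The fingers move at their own pace and stop on an object; the grip force is fixed at half the most. Time passes only in rows, so rows that do not move let the fingers close, or fill a call up. It gives the time, the measured TCP pose, the force, the opening and the grip force at its end, in the units of the state.
- get_obs(): the state, without advancing time (a new reading comes with each control period).
- camera(name): name is "scene" or "top"; returns a dict with "frame" (384x512x3 uint8, red, green, blue), "range_z" (384x512 float32, m along the optical axis (not along the pixel's ray), 0 where there is no reading), "camera_matrix" (3x3 intrinsics, pixels), "extrinsics" (4x4, takes a point from world to camera coordinates). Camera axes: x right, y down, z forward; pixel columns grow to the right and rows downward; lengths in m; the calibration is good to about 2 mm. A picture is of the moment at which its call begins.
- job_done(): hands the job in; it is judged then, once.
The state is a dict: "clock": time; "joint_pos": joint angles; "joint_vel": joint speeds; "tau": joint torques, N m; "eef_pos": TCP position; "tool_rot": TCP orientation; "ft_force": force on the tool from outside, world axes, zero at the start; "ft_torque": the same for the moment, N m; "grip_width": finger opening in m; "grasp_force": force on a finger pad.
Only numpy, scipy, OpenCV 4.12 (cv2) and the standard library are available. Lean on these libraries where they do the work, as an engineer would, in place of code of your own. Each camera call takes 0.05 s, during which the arm holds its last target. There are 200 camera calls.

## Working session

There is one attempt and no reset: what is moved stays moved. The work goes in short steps, Python scripts to look and compute and a tool call to move; the robot and the scene stay as the last step left them, time stands still between calls to the robot, and variables do not carry over. Pictures are saved under pics/ and viewed, at most 10 in all, crops included, and the job is handed in when it is done.

Besides the shell and the picture viewer there is one more tool, called after "Emit:" as name(argument=value, ...) on one line, values as JSON. send_rows: Moves the arm, as the interface text tells. Its arguments: {"type":"object","properties":{"steps":{"type":"string"}},"required":["steps"]}

```bash
mkdir -p pics
cat > h.py <<'E'
from workcell import *
import numpy as np, cv2
def grab(n):
    c=camera(n); np.savez(f'{n}.npz',**c); cv2.imwrite(f'pics/{n}0.png',cv2.cvtColor(c['frame'],cv2.COLOR_RGB2BGR)); return c
def cloud(c):
    K=c['camera_matrix'];E=c['extrinsics'];z=c['range_z'];v,u=np.indices(z.shape)
    p=np.stack([(u-K[0,2])/K[0,0]*z,(v-K[1,2])/K[1,1]*z,z],-1)
    return (p-E[:3,3])@E[:3,:3]
E
python3 - <<'E'
from h import *
a=grab('scene');b=grab('top')
for n,c in(('s',a),('t',b)):
    print(n,c['camera_matrix'].round(1).tolist(),(-c['extrinsics'][:3,:3].T@c['extrinsics'][:3,3]).round(3),c['extrinsics'][:3,:3].round(2).tolist())
im=np.hstack([cv2.imread('pics/scene0.png'),cv2.imread('pics/top0.png')])
cv2.imwrite('pics/both.png',cv2.resize(im,(800,300),interpolation=cv2.INTER_AREA))
o=get_obs();print(o['eef_pos'],o['tool_rot'],o['clock'])
E
```

```text
s [[451.3, 0.0, 251.6], [0.0, 451.3, 183.9], [0.0, 0.0, 1.0]] [ 0.073 -0.157  1.735] [[0.45, -0.89, -0.0], [-0.84, -0.42, -0.33], [0.29, 0.15, -0.94]]
t [[354.9, 0.0, 259.3], [0.0, 354.9, 186.0], [0.0, 0.0, 1.0]] [0.391 0.064 1.158] [[-0.02, -1.0, -0.01], [-0.99, 0.02, -0.16], [0.16, 0.01, -0.99]]
[ 0.17068744 -0.46936711  0.2304909 ] [ 9.84830811e-01  1.73514806e-01 -1.67097671e-04 -9.26323696e-04] 0.1
```

View pics/scene0.png

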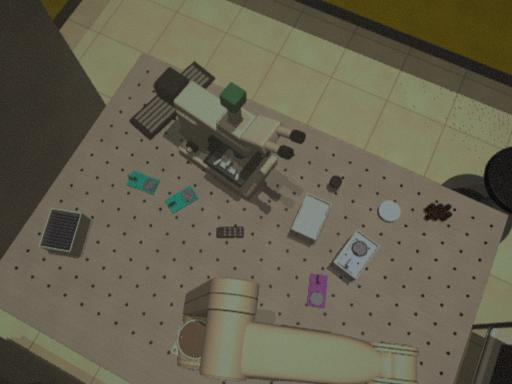

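View pics/top0.png

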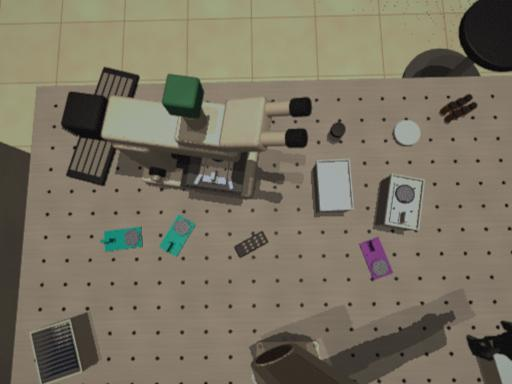

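The scene picture shows the microscope at (235,130), with the stage opening towards the robot. The empty tray is at (310,217) and the full tray, with the silver holder, at (356,256). The turquoise (143,182; 182,200) and purple (317,291) holders are decoys. In the top view the trays are at (335,186) and (403,203).

```bash
cat >> h.py <<'E'
def load(n): return dict(np.load(f'{n}.npz'))
def rect(P):
    r=cv2.minAreaRect((P[:,:2]*1000).astype(np.float32)); return [np.round(x,1) for x in r]
E
python3 - <<'E'
from h import *
from scipy import ndimage
for n in('scene','top'):
    c=load(n);P=cloud(c)
    def comp(lo,hi,xr,yr,mn):
        m=(P[...,2]>lo)&(P[...,2]<hi)&(P[...,0]>xr[0])&(P[...,0]<xr[1])&(P[...,1]>yr[0])&(P[...,1]<yr[1])&(c['range_z']>0)
        l,k=ndimage.label(m)
        for i in range(1,k+1):
            q=P[l==i]
            if len(q)>mn:
                v,u=np.argwhere(l==i).mean(0); print(n,(lo,hi),len(q),'px',round(u),round(v),'zmed',q[:,2].mean().round(4),rect(q))
    comp(.085,.15,(.2,.75),(-.6,0),30)
    comp(.155,.19,(.3,.9),(0,.5),30)
    comp(.56,.6,(.3,1),(-.2,.6),30)
    comp(.34,.38,(.3,1),(-.2,.6),30)
    comp(.045,.062,(.3,1),(-.1,.6),30)
    comp(.006,.08,(.3,.8),(-.6,.4),25)
a=cv2.imread('pics/scene0.png')[110:210,160:290];b=cv2.imread('pics/top0.png')[135:205,140:270]
c=cv2.imread('pics/scene0.png')[190:285,285:385]
d=cv2.imread('pics/top0.png')[150:240,310:430]
f=lambda x:cv2.resize(x,(400,300),interpolation=cv2.INTER_CUBIC)
cv2.imwrite('pics/crop1.png',np.vstack([np.hstack([f(a),f(b)]),np.hstack([f(c),f(d)])]))
E
```

```text
scene (0.085, 0.15) 1083 px 311 216 zmed 0.0957 [array([ 563.8, -149.9]), array([158.4, 100.1]), np.float64(1.1)]
scene (0.085, 0.15) 1191 px 356 254 zmed 0.1005 [array([ 508.2, -354.4]), array([100.1, 156.8]), np.float64(78.2)]
scene (0.155, 0.19) 99 px 197 136 zmed 0.1717 [array([632.6, 374.8]), array([ 45.8, 108.7]), np.float64(20.6)]
scene (0.155, 0.19) 1191 px 235 163 zmed 0.168 [array([623.5, 197.9]), array([168.6, 156.2]), np.float64(80.8)]
scene (0.56, 0.6) 377 px 232 94 zmed 0.5703 [array([659.7, 208.1]), array([61.1, 59.6]), np.float64(81.5)]
scene (0.34, 0.38) 2283 px 195 102 zmed 0.3625 [array([678.1, 323.2]), array([423.7, 113. ]), np.float64(80.1)]
scene (0.045, 0.062) 887 px 236 169 zmed 0.0539 [array([667.4, 261.1]), array([359.4, 208.5]), np.float64(81.0)]
scene (0.006, 0.08) 1146 px 239 172 zmed 0.0491 [array([673.9, 231.7]), array([303.3, 230.9]), np.float64(80.2)]
scene (0.006, 0.08) 166 px 335 182 zmed 0.0552 [array([ 759.3, -176.5]), array([50.2, 72.2]), np.float64(81.5)]
scene (0.006, 0.08) 180 px 186 195 zmed 0.0109 [array([443. , 335.1]), array([66.1, 72.6]),
[... 2070 characters left out ...]
0.5]), array([  3.8, 150.1]), np.float64(78.7)]
top (0.006, 0.08) 309 px 182 228 zmed 0.0098 [array([442.2, 329.6]), array([65.8, 66.4]), np.float64(60.0)]
top (0.006, 0.08) 28 px 172 236 zmed 0.0077 [array([416.9, 360.8]), array([22.7, 19.1]), np.float64(38.6)]
top (0.006, 0.08) 434 px 251 245 zmed 0.0158 [array([386.8, 105.2]), array([ 42.9, 104.5]), np.float64(28.9)]
top (0.006, 0.08) 154 px 169 245 zmed 0.0196 [array([388.1, 365.2]), array([60.5, 39.1]), np.float64(58.5)]
top (0.006, 0.08) 142 px 374 247 zmed 0.0208 [array([ 373.5, -286.6]), array([62.1, 40.3]), np.float64(46.5)]
top (0.006, 0.08) 259 px 378 263 zmed 0.0094 [array([ 328.4, -292.8]), array([86.4, 55.6]), np.float64(88.9)]
```

View pics/crop1.png

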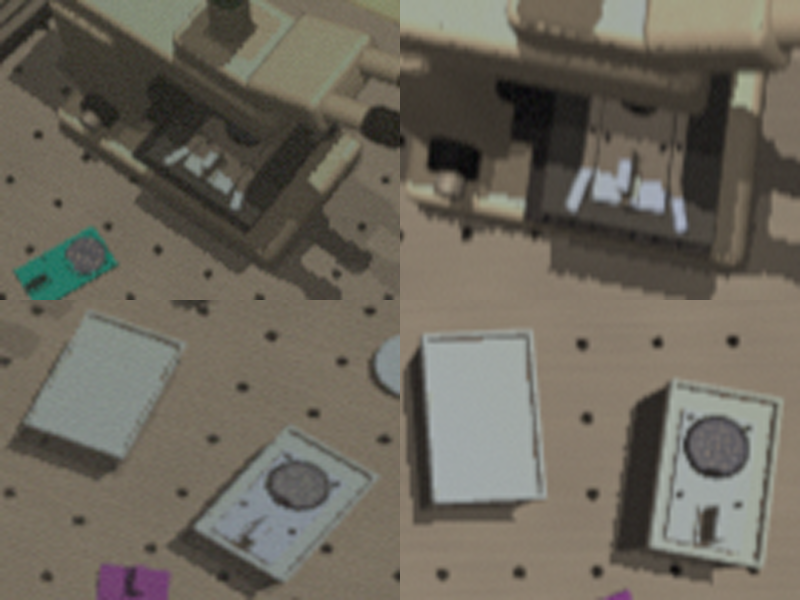

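The lower crops confirm it: the silver holder with tab and wafer is in the right tray, and the left tray is empty. The upper crops show the silver holder's tab between the flared rails. Next I measure the tabs, the holders and the microscope axis more closely.

Run:
```python
from h import *
from scipy.optimize import least_squares
for n in('scene','top'):
    c=load(n);P=cloud(c).reshape(-1,3);F=c['frame'].reshape(-1,3).astype(int)
    def box(x0,x1,y0,y1,z0,z1): 
        return (P[:,0]>x0)&(P[:,0]<x1)&(P[:,1]>y0)&(P[:,1]<y1)&(P[:,2]>z0)&(P[:,2]<z1)
    for nm,b in(('tabnew',(.42,.6,-.42,-.29,.118,.16)),('tabold',(.5,.66,.1,.3,.188,.23))):
        q=P[box(*b)]
        if len(q): print(n,nm,len(q),q.min(0).round(4),q.max(0).round(4),np.median(q,0).round(4),rect(q))
    # new holder plate: z .097-.102, new wafer dark .102-.107
    q=P[box(.42,.6,-.42,-.29,.0975,.1025)]; print(n,'plate',len(q),rect(q))
    m=box(.44,.6,-.42,-.29,.1,.109)&(F.sum(1)<330); q=P[m]; print(n,'wafer',m.sum(),np.median(q,0).round(4))
    # microscope frame
    y=np.deg2rad(-9.6);ex=np.array([np.cos(y),np.sin(y)]);ey=np.array([-ex[1],ex[0]]);o=np.array([.655,.188])
    M=np.c_[(P[:,:2]-o)@ex,(P[:,:2]-o)@ey,P[:,2]]
    s=(abs(M[:,1])<.2)&(M[:,0]>-.2)&(M[:,0]<0)
    q=M[s&(M[:,2]>.16)&(M[:,2]<.17)&(M[:,0]<-.08)];print(n,'stage z',np.median(q[:,2]).round(4),'x edge',np.percentile(q[:,0],[0,1,3]).round(4),'y',np.percentile(q[:,1],[1,99]).round(4))
    b=s&(M[:,2]>.160)&(M[:,2]<.18)&(F.sum(1)>330)
    q=M[b]; print(n,'bright',len(q))
    for x in np.arange(-.11,-.05,.008):
        r=np.sort(q[(q[:,0]>x)&(q[:,0]<x+.008),1]); print(round(x,3),(r*1000).round().astype(int).tolist())
    q=M[s&(M[:,2]>.188)&(M[:,2]<.23)&(abs(M[:,1])<.06)&(M[:,0]<-.04)]; print('old tab M',len(q),q.min(0).round(4),q.max(0).round(4),np.median(q,0).round(4))
    q=M[(abs(M[:,2]-.36)<.008)&(abs(M[:,0])<.075)&(M[:,1]>.02)&(M[:,1]<.24)]; print('arm top x',np.percentile(q[:,0],[1,99]).round(4))
    q=M[(abs(M[:,2]-.054)<.006)&(M[:,0]<-.06)&(M[:,1]>-.13)&(M[:,1]<.27)]; print('foot x,y',np.percentile(q[:,0],[.5,2]).round(4),np.percentile(q[:,1],[.5,99.5]).round(4))
    e=[(t,np.percentile(q[abs(q[:,1]-t)<.015,0],3)) for t in np.arange(-.09,.25,.03) if (abs(q[:,1]-t)<.015).sum()>8]; e=np.array(e); print('foot yaw adj deg',np.rad2deg(np.polyfit(e[:,0],e[:,1],1)[0]).round(2),(e*1000).round(0).tolist())
```

```text
scene tabnew 32 [ 0.4444 -0.3484  0.1187] [ 0.4747 -0.3339  0.1437] [ 0.4586 -0.3407  0.1387] [array([ 459.9, -341.2]), array([10.1, 31.8]), np.float64(79.0)]
scene tabold 41 [0.5669 0.1938 0.1897] [0.637  0.2513 0.2249] [0.5821 0.2004 0.2063] [array([607.1, 217. ]), array([87. , 26.8]), np.float64(31.8)]
scene plate 367 [array([ 508.6, -354.2]), array([ 99.2, 155.8]), np.float64(78.6)]
scene wafer 187 [ 0.5302 -0.3557  0.1042]
scene stage z 0.1654 x edge [-0.1104 -0.108  -0.1072] y [-0.0776  0.0811]
scene bright 70
-0.11 []
-0.102 [-53, -50, -47, -47, -46, 47, 52]
-0.094 [-51, -47, -46, -45, -43, -29, -27, -23, -20, -18, -15, -12, 13, 18, 18, 20, 23, 24, 27, 28, 31, 42, 44, 47, 47, 49, 49]
-0.086 [-50, -45, -40, -29, -26, -23, -22, -19, -18, -17, -14, -12, -11, -11, 16, 16, 21, 22, 25, 27, 30, 31, 41, 43, 45, 47]
-0.078 [-25, -22, -20, -15, 21, 22, 24, 26, 41, 43]
-0.07 []
-0.062 []
-0.054 []
old tab M 40 [-0.0895 -0.0048  0.1897] [-0.0594  0.0076  0.2127] [-0.0743 -0.0006  0.2063]
arm top x [-0.0524  0.0523]
foot x,y [-0.2946 -0.2822] [-0.1006  0.2515]
foot yaw adj deg -4.01 [[-90.
[... 1298 characters left out ...]
1, -20, -20, -18, -17, -17, -15, -15, -14, -12, -12, -11, -9, -9, -9, -7, -7, 11, 11, 12, 14, 14, 17, 17, 20, 20, 23, 23, 24, 25, 26, 26, 28, 29, 29, 31, 31, 33, 37, 38, 39, 40, 41, 42, 42, 43, 45, 45, 48, 48, 50]
-0.078 [-43, -42, -31, -28, -27, -25, -25, -22, -22, -19, -17, -14, -11, -9, -8, 12, 13, 13, 15, 18, 18, 21, 21, 24, 27, 30, 30, 33, 34, 35, 39, 41, 41, 43]
-0.07 [11, 11, 12, 14]
-0.062 []
-0.054 []
old tab M 59 [-0.0921 -0.007   0.1889] [-0.0617  0.0029  0.2133] [-0.0774 -0.0031  0.2089]
arm top x [-0.054  0.05 ]
foot x,y [-0.1055 -0.1045] [-0.1039  0.2482]
foot yaw adj deg 0.86 [[-90.0, -102.0], [120.0, -198.0], [150.0, -103.0], [180.0, -105.0], [210.0, -105.0], [240.0, -103.0]]
```

Emit:
send_rows(steps="-0.3 0 0 0.02 0 0 0.1; -0.3 0 0 0.02 0 0 0.1; -0.3 0 0 0.02 0 0 0.1; -0.3 0 0 0 0 0 0; -0.3 0 0 0 0 0 0")

```text
clock: 0.52
eef_pos: [0.1711, -0.4704, 0.292]
tool_rot: [0.948, 0.318, 0.0, 0.001]
ft_force: [0.4, -0.8, -0.3]
grip_width: 0.03
grasp_force: 0.0
```

```bash
python3 -c "
from workcell import *
o=get_obs();print({k:o[k] for k in o})"
```

```text
{'clock': 0.5167, 'joint_pos': array([-1.22199998e+00,  2.22930735e-01,  1.38811575e-01,  1.48473535e+00,
       -1.43706230e-05,  1.27179888e+00]), 'joint_vel': array([ 1.06535706e-03,  1.78268503e-02, -4.87040240e-02, -1.22916264e-02,
        5.44783818e-05,  7.95839914e-03]), 'tau': array([ 5.00490150e-04, -3.80330265e+01,  2.68074149e+01,  1.26074301e-01,
        1.63118381e-05, -8.28284584e-02]), 'eef_pos': array([ 0.17106312, -0.47039922,  0.2919797 ]), 'tool_rot': array([9.48001937e-01, 3.18263074e-01, 1.69895625e-05, 9.70788588e-04]), 'ft_force': array([ 0.36795028, -0.75821426, -0.3231617 ]), 'ft_torque': array([ 0.02542946, -0.02237385,  0.01957949]), 'grasp_force': 0.0, 'grip_width': 0.030012858026676092}
```

Add to h.py:
```python
from scipy.spatial.transform import Rotation as R
def pose(G,yaw,tilt,h=0.019):
    "tool pose with grasp point at G, fingers tilted towards yaw direction (deg)"
    y,t=np.deg2rad([yaw,tilt]);ex=np.array([np.cos(y),np.sin(y),0]);ey=np.array([-ex[1],ex[0],0])
    d=np.sin(t)*ex-np.cos(t)*np.array([0,0,1]); return np.array(G)+h*d,R.from_matrix(np.c_[np.cross(ey,d),ey,d])
def diff(G,yaw,tilt,n):
    o=get_obs();p,r=pose(G,yaw,tilt);v=(r*R.from_quat(o['tool_rot']).inv()).as_rotvec();s=p-o['eef_pos']
    print('total',s.round(4),v.round(4),'per row',n,(s/n).round(4),(v/n).round(4))
    print('q',o['joint_pos'].round(2),'F',o['ft_force'].round(1),'w',o['grip_width'].round(4),o['clock'])
```

```text
(no output)
```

Emit:
send_rows(steps="-0.3 0.0144 0.0271 0 0 0 0.093; -0.3 0.0144 0.0271 0 0 0 0.093; -0.3 0.0144 0.0271 0 0 0 0.093; -0.3 0.0144 0.0271 0 0 0 0.093; -0.3 0.0144 0.0271 0 0 0 0.093")

```text
clock: 0.93
eef_pos: [0.2427, -0.3325, 0.2897]
tool_rot: [0.848, 0.53, -0.0, -0.001]
ft_force: [0.4, 0.3, 0.5]
grip_width: 0.0297
grasp_force: 0.0
```

Emit:
send_rows(steps="-0.3 0.0144 0.0271 0 0 0 0.093; -0.3 0.0144 0.0271 0 0 0 0.093; -0.3 0.0144 0.0271 0 0 0 0.093; -0.3 0.0144 0.0271 0 0 0 0.093; -0.3 0.0144 0.0271 0 0 0 0.093")

```text
clock: 1.35
eef_pos: [0.3145, -0.1971, 0.29]
tool_rot: [0.703, 0.711, -0.0, -0.001]
ft_force: [-0.1, -0.3, -0.1]
grip_width: 0.0298
grasp_force: 0.0
```

Emit:
send_rows(steps="-0.3 0.0144 0.0271 0 0 0 0.093; -0.3 0.0144 0.0271 0 0 0 0.093; -0.3 0.0144 0.0271 0 0 0 0.093; -0.3 0.0144 0.0271 0 0 0 0.093; -0.3 0.0144 0.0271 0 0 0 0.093")

```text
clock: 1.77
eef_pos: [0.3865, -0.0618, 0.2899]
tool_rot: [0.52, 0.854, -0.0, -0.001]
ft_force: [0.3, -0.2, 0.4]
grip_width: 0.0301
grasp_force: 0.0
```

Emit:
send_rows(steps="-0.3 0.0144 0.0271 0 0 0 0.093; -0.3 0.0144 0.0271 0 0 0 0.093; -0.3 0.0144 0.0271 0 0 0 0.093; -0.3 0.0144 0.0271 0 0 0 0.093; -0.3 0.0144 0.0271 0 0 0 0.093")

```text
clock: 2.18
eef_pos: [0.4585, 0.0735, 0.2897]
tool_rot: [0.309, 0.951, -0.001, -0.001]
ft_force: [1.1, -0.3, 0.2]
grip_width: 0.03
grasp_force: 0.0
```

```bash
python3 -c "
from h import *
diff((.580-.0592,.199+.010,.196+.104),-9.6,30,10)
diff((.580-.0592,.199+.010,.196+.104),-9.6,0,5)"
```

```text
total [ 0.0717  0.1339 -0.0062] [-0.2037 -0.4894  0.4513] per row 10 [ 0.0072  0.0134 -0.0006] [-0.0204 -0.0489  0.0451]Traceback (most recent call last):
  File "<string>", line 3, in <module>
    diff((.580-.0592,.199+.010,.196+.104),-9.6,30,10)
    ~~~~^^^^^^^^^^^^^^^^^^^^^^^^^^^^^^^^^^^^^^^^^^^^^
  File "h.py", line 20, in diff
    print('q',o['joint_pos'].round(2),'F',o['ft_force'].round(1),'w',o['grip_width'].round(4),o['clock'])
                                                                     ^^^^^^^^^^^^^^^^^^^^^
AttributeError: 'float' object has no attribute 'round'
```

Emit:
send_rows(steps="-0.3 0.0072 0.0134 -0.0006 -0.0204 -0.0489 0.0451; -0.3 0.0072 0.0134 -0.0006 -0.0204 -0.0489 0.0451; -0.3 0.0072 0.0134 -0.0006 -0.0204 -0.0489 0.0451; -0.3 0.0072 0.0134 -0.0006 -0.0204 -0.0489 0.0451; -0.3 0.0072 0.0134 -0.0006 -0.0204 -0.0489 0.0451")

```text
clock: 2.6
eef_pos: [0.4944, 0.1397, 0.2866]
tool_rot: [0.199, 0.971, -0.011, 0.131]
ft_force: [0.4, -0.5, -0.3]
grip_width: 0.0293
grasp_force: 0.0
```

Emit:
send_rows(steps="-0.3 0.0072 0.0134 -0.0006 -0.0204 -0.0489 0.0451; -0.3 0.0072 0.0134 -0.0006 -0.0204 -0.0489 0.0451; -0.3 0.0072 0.0134 -0.0006 -0.0204 -0.0489 0.0451; -0.3 0.0072 0.0134 -0.0006 -0.0204 -0.0489 0.0451; -0.3 0.0072 0.0134 -0.0006 -0.0204 -0.0489 0.0451")

```text
clock: 3.02
eef_pos: [0.5302, 0.2065, 0.2835]
tool_rot: [0.082, 0.962, -0.021, 0.259]
ft_force: [-0.4, -0.3, -0.7]
grip_width: 0.0302
grasp_force: 0.0
```

```bash
sed -i "s/o\['grip_width'\].round(4)/round(o['grip_width'],4)/" h.py; python3 -c "
from h import *
diff((.580-.0197,.199+.0033,.196+.0346),-9.6,30,5)"
```

```text
total [ 0.0394 -0.0058 -0.0694] [-0.0013  0.0022  0.0011] per row 5 [ 0.0079 -0.0012 -0.0139] [-0.0003  0.0004  0.0002]
q [ 0.55  0.05 -0.21  0.89 -0.33  0.65] F [-0.4 -0.3 -0.7] w 0.0302 3.0167
```

Emit:
send_rows(steps="-0.3 0.0079 -0.0012 -0.0139 0 0 0; -0.3 0.0079 -0.0012 -0.0139 0 0 0; -0.3 0.0079 -0.0012 -0.0139 0 0 0; -0.3 0.0079 -0.0012 -0.0139 0 0 0; -0.3 0.0079 -0.0012 -0.0139 0 0 0")

```text
clock: 3.43
eef_pos: [0.5695, 0.1996, 0.2131]
tool_rot: [0.083, 0.963, -0.021, 0.257]
ft_force: [0.3, -0.9, 0.1]
grip_width: 0.0298
grasp_force: 0.0
```

Run:
```python
from h import *
o=get_obs();print(o['eef_pos'].round(4))
t=[]
for n,(r0,r1,c0,c1) in(('scene',(110,200,180,290)),('top',(120,210,150,260))):
    c=grab(n);K=c['camera_matrix'];E=c['extrinsics']
    im=cv2.resize(cv2.imread(f'pics/{n}0.png')[r0:r1,c0:c1],None,fx=3.6,fy=3.6,interpolation=cv2.INTER_CUBIC)
    for p,col in((o['eef_pos'],(0,0,255)),((.580,.199,.210),(0,255,0))):
        q=K@(E[:3,:3]@np.array(p)+E[:3,3]);q=q[:2]/q[2];cv2.circle(im,tuple(int(x) for x in ((q-[c0,r0])*3.6)),3,col,-1)
    t.append(im)
cv2.imwrite('pics/pre1.png',np.hstack(t))
```

```text
[0.5695 0.1996 0.2131]
```

View pics/pre1.png

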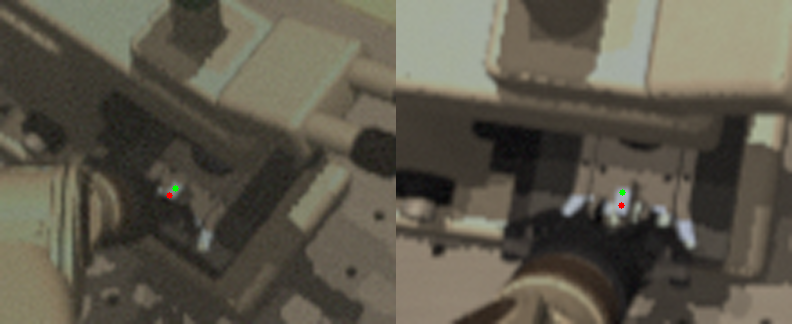

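In the left (scene) half the finger end is at about (170,195), just behind the tab at (176,188). In the right (top) half the tab (621,195) lies between the finger tips (605..650, 213). I go down slowly.

Emit:
send_rows(steps="-0.3 0.004 -0.0005 -0.0067 0 0 0; -0.3 0.004 -0.0005 -0.0067 0 0 0; -0.3 0.004 -0.0005 -0.0067 0 0 0; -0.3 0.004 -0.0005 -0.0067 0 0 0; -0.3 0.004 -0.0002 -0.0067 0 0 0")

```text
clock: 3.95
eef_pos: [0.5908, 0.1979, 0.182]
tool_rot: [0.083, 0.962, -0.02, 0.259]
ft_force: [0.8, -0.0, -0.2]
grip_width: 0.0299
grasp_force: 0.0
```

Emit:
send_rows(steps="-0.4 0 0 0 0 0 0; -0.5 0 0 0 0 0 0; -0.6 0 0 0 0 0 0; -0.65 0 0 0 0 0 0; -0.7 0 0 0 0 0 0")

```text
clock: 4.37
eef_pos: [0.5906, 0.1981, 0.1829]
tool_rot: [0.082, 0.962, -0.02, 0.259]
ft_force: [1.1, -0.1, 0.2]
grip_width: 0.0128
grasp_force: 0.0
```

```bash
python3 -c "
from h import *
o=get_obs();print(o['ft_force'].round(2),o['ft_torque'].round(3))
diff((.580,.199,.196),-9.6,30,5)"
```

```text
[ 1.12 -0.12  0.21] [0.118 0.498 0.016]
total [-0.0012 -0.0007 -0.0034] [-0.0035  0.003   0.0025] per row 5 [-0.0002 -0.0001 -0.0007] [-0.0007  0.0006  0.0005]
q [ 0.47  0.22 -0.3   0.62 -0.3   0.57] F [ 1.1 -0.1  0.2] w 0.0128 4.3667
```

Emit:
send_rows(steps="-0.7 -0.001 0 -0.002 0 0 0; -1 0 0 0 0 0 0; -1 0 0 0 0 0 0; -1 0 0 0 0 0 0; -1 0 0 0 0 0 0")

```text
clock: 4.78
eef_pos: [0.5895, 0.1983, 0.1808]
tool_rot: [0.082, 0.962, -0.02, 0.259]
ft_force: [-1.6, 0.9, 3.0]
grip_width: 0.0093
grasp_force: 59.6
```

Emit:
send_rows(steps="-1 0 0 0.001 0 0 0; -1 0 0 0.001 0 0 0; -1 0 0 0.001 0 0 0; -1 0 0 0 0 0 0; -1 0 0 0 0 0 0")

```text
clock: 5.2
eef_pos: [0.5888, 0.1975, 0.1825]
tool_rot: [0.082, 0.962, -0.021, 0.258]
ft_force: [-0.8, 0.4, -3.2]
grip_width: 0.0091
grasp_force: 58.8
```

```bash
python3 -c "
from h import *
o=get_obs();print(o['eef_pos'].round(4),o['ft_force'].round(2),o['ft_torque'].round(3))
diff((.580-.128,.199+.0217,.196),-9.6,30,10)"
```

```text
[0.5888 0.1975 0.1825] [-0.77  0.37 -3.22] [ 0.16   0.834 -0.028]
total [-0.1275  0.0216 -0.0029] [-0.0023  0.0005  0.0028] per row 10 [-0.0127  0.0022 -0.0003] [-0.0002  0.0001  0.0003]
q [ 0.47  0.21 -0.3   0.62 -0.3   0.57] F [-0.8  0.4 -3.2] w 0.0091 5.2
```

Emit:
send_rows(steps="-1 -0.0064 0.0011 0 0 0 0; -1 -0.0128 0.0022 0 0 0 0; -1 -0.0128 0.0022 0 0 0 0; -1 -0.0128 0.0022 0 0 0 0; -1 -0.0128 0.0022 0 0 0 0")

```text
clock: 5.62
eef_pos: [0.5298, 0.2079, 0.1831]
tool_rot: [0.082, 0.962, -0.02, 0.259]
ft_force: [0.7, 0.3, -2.7]
grip_width: 0.0091
grasp_force: 58.8
```

Emit:
send_rows(steps="-1 -0.0128 0.0022 0 0 0 0; -1 -0.0128 0.0022 0 0 0 0; -1 -0.0128 0.0022 0 0 0 0; -1 -0.0128 0.0022 0 0 0 0; -1 -0.0128 0.0022 0 0 0 0")

```text
clock: 6.03
eef_pos: [0.4665, 0.2191, 0.1835]
tool_rot: [0.082, 0.962, -0.02, 0.259]
ft_force: [-0.3, -0.5, -2.5]
grip_width: 0.0091
grasp_force: 58.8
```

Emit:
send_rows(steps="-1 -0.0128 0.0022 0 0 0 0; -1 -0.0128 0.0022 0.005 0 0 0; -1 -0.006 0 0.015 0 0 0; -1 0 0 0.015 0 0 0; -1 0 0 0 0 0 0")

```text
clock: 6.45
eef_pos: [0.437, 0.2249, 0.2218]
tool_rot: [0.083, 0.962, -0.018, 0.261]
ft_force: [1.4, 1.0, -1.7]
grip_width: 0.0088
grasp_force: 58.9
```

Run:
```python
from h import *
o=get_obs();print(o['eef_pos'].round(4),o['ft_force'].round(2),o['ft_torque'].round(3))
c=grab('top');s=grab('scene')
diff((.5615-.042,-.151+.0,.22),1.3,30,20)
im=[cv2.resize(cv2.imread(f'pics/{n}0.png')[r:r+100,k:k+133],(400,300),interpolation=cv2.INTER_CUBIC) for n,r,k in(('scene',120,170),('top',150,150))]
cv2.imwrite('pics/out.png',np.hstack(im))
for n,c in(('s',s),('t',c)):
    P=cloud(c).reshape(-1,3);F=c['frame'].reshape(-1,3).astype(int)
    m=(P[:,0]>.40)&(P[:,0]<.60)&(P[:,1]>.16)&(P[:,1]<.27)&(P[:,2]>.185)&(P[:,2]<.22)
    q=P[m];A=np.c_[q[:,:2]-q[:,:2].mean(0),np.ones(len(q))];k=np.linalg.lstsq(A,q[:,2],rcond=None)[0];print(n,len(q),k.round(3),rect(q))
```

```text
[0.437  0.2249 0.2218] [ 1.4   0.96 -1.74] [0.174 0.784 0.115]
total [ 0.0928 -0.3746 -0.0153] [-0.0049  0.0031  0.1924] per row 20 [ 0.0046 -0.0187 -0.0008] [-0.0002  0.0002  0.0096]
q [ 0.72 -0.03 -0.47  0.78 -0.4   0.81] F [-0.8 -0.  -3. ] w 0.009 6.55
s 438 [0.027 0.01  0.212] [array([480.7, 219.1]), array([ 68.3, 105. ]), np.float64(79.7)]
t 888 [0.038 0.003 0.214] [array([468.9, 218.5]), array([ 66.4, 118.2]), np.float64(80.3)]
```

View pics/out.png

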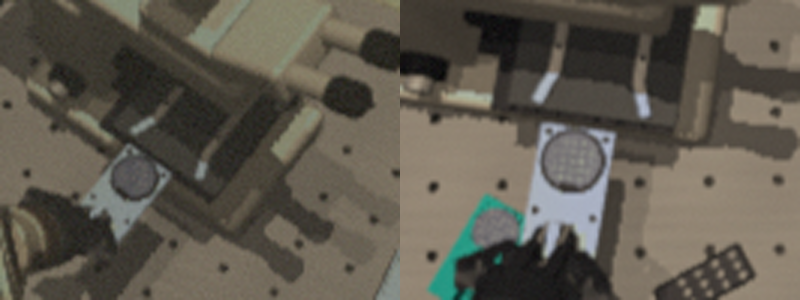

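The holder is drawn clear and level: the plate is at (575,190) in the right half, and the rails are now empty. Carry it to the empty tray.

Emit:
send_rows(steps="-1 0.0046 -0.0187 -0.0008 0 0 0.0096; -1 0.0046 -0.0187 -0.0008 0 0 0.0096; -1 0.0046 -0.0187 -0.0008 0 0 0.0096; -1 0.0046 -0.0187 -0.0008 0 0 0.0096; -1 0.0046 -0.0187 -0.0008 0 0 0.0096")

```text
clock: 6.97
eef_pos: [0.4583, 0.1284, 0.2125]
tool_rot: [0.059, 0.964, -0.015, 0.258]
ft_force: [0.4, 0.7, -2.7]
grip_width: 0.0093
grasp_force: 59.1
```

Emit:
send_rows(steps="-1 0.0046 -0.0187 -0.0008 0 0 0.0096; -1 0.0046 -0.0187 -0.0008 0 0 0.0096; -1 0.0046 -0.0187 -0.0008 0 0 0.0096; -1 0.0046 -0.0187 -0.0008 0 0 0.0096; -1 0.0046 -0.0187 -0.0008 0 0 0.0096")

```text
clock: 7.38
eef_pos: [0.4811, 0.0349, 0.2085]
tool_rot: [0.036, 0.965, -0.008, 0.258]
ft_force: [0.6, 0.3, -2.3]
grip_width: 0.0093
grasp_force: 59.1
```

Emit:
send_rows(steps="-1 0.0046 -0.0187 -0.0008 0 0 0.0096; -1 0.0046 -0.0187 -0.0008 0 0 0.0096; -1 0.0046 -0.0187 -0.0008 0 0 0.0096; -1 0.0046 -0.0187 -0.0008 0 0 0.0096; -1 0.0046 -0.0187 -0.0008 0 0 0.0096")

```text
clock: 7.8
eef_pos: [0.504, -0.0585, 0.2044]
tool_rot: [0.013, 0.966, -0.002, 0.258]
ft_force: [0.3, 0.1, -2.2]
grip_width: 0.0095
grasp_force: 59.1
```

Emit:
send_rows(steps="-1 0.0046 -0.0187 -0.0008 0 0 0.0096; -1 0.0046 -0.0187 -0.0008 0 0 0.0096; -1 0.0046 -0.0187 -0.0008 0 0 0.0096; -1 0.0046 -0.0187 -0.0008 0 0 0.0096; -1 0.0046 -0.0187 -0.0008 0 0 0.0096")

```text
clock: 8.22
eef_pos: [0.527, -0.1519, 0.2002]
tool_rot: [-0.01, 0.966, 0.005, 0.258]
ft_force: [0.5, 0.8, -2.6]
grip_width: 0.0088
grasp_force: 59.1
```

Run:
```python
from h import *
s=load('scene');c=load('top')
# rails, from the picture with the holder out: bright stage-level points in microscope frame
for n,c in(('s',s),('t',c)):
    P=cloud(c).reshape(-1,3);F=c['frame'].reshape(-1,3).astype(int)
    y=np.deg2rad(-9.6);ex=np.array([np.cos(y),np.sin(y)]);ey=np.array([-ex[1],ex[0]]);o=np.array([.655,.188])
    M=np.c_[(P[:,:2]-o)@ex,(P[:,:2]-o)@ey,P[:,2]]
    m=(M[:,2]>.169)&(M[:,2]<.18)&(abs(M[:,1])<.06)&(M[:,0]>-.115)&(M[:,0]<-.02)
    for x in np.arange(-.11,-.02,.008):
        k=m&(M[:,0]>x)&(M[:,0]<x+.008);a=M[k&(M[:,1]<0)];b=M[k&(M[:,1]>0)]
        if len(a) and len(b): print(n,round(x,3),len(a),len(b),'mid',((np.median(a[:,1])+np.median(b[:,1]))*500).round(1),'sep',((np.median(b[:,1])-np.median(a[:,1]))*1000).round(1))
diff((.5615-.042,-.152,.22),1.3,30,5)
s=grab('scene');c=grab('top')
for n,c in(('s',s),('t',c)):
    P=cloud(c).reshape(-1,3)
    m=(P[:,0]>.50)&(P[:,0]<.70)&(P[:,1]>-.22)&(P[:,1]<-.08)&(P[:,2]>.175)&(P[:,2]<.205);print(n,m.sum(),np.median(P[m],0).round(4),rect(P[m]))
    m=(P[:,0]>.42)&(P[:,0]<.70)&(P[:,1]>-.24)&(P[:,1]<-.06)&(P[:,2]>.088)&(P[:,2]<.11);print(n,m.sum(),rect(P[m]))
```

```text
s -0.11 2 3 mid 13.1 sep 51.3
s -0.102 14 8 mid -0.8 sep 91.0
s -0.094 11 12 mid 0.9 sep 89.3
s -0.086 9 14 mid -1.6 sep 78.5
s -0.078 11 9 mid 3.5 sep 74.2
s -0.07 8 9 mid -0.2 sep 75.1
s -0.062 7 10 mid -0.5 sep 71.6
s -0.054 8 6 mid 2.5 sep 76.0
s -0.046 9 6 mid 1.7 sep 80.6
s -0.038 6 14 mid -0.4 sep 76.4
s -0.03 8 10 mid 0.7 sep 74.0
t -0.11 6 6 mid -3.1 sep 96.9
t -0.102 10 10 mid -1.1 sep 99.3
t -0.094 11 14 mid -3.9 sep 93.2
t -0.086 13 12 mid -1.1 sep 84.7
t -0.078 11 12 mid -3.3 sep 82.5
t -0.07 12 10 mid -2.3 sep 80.2
t -0.062 10 12 mid -2.6 sep 78.6
t -0.054 12 11 mid -2.6 sep 79.8
t -0.046 9 9 mid -2.2 sep 80.8
t -0.038 11 13 mid -2.1 sep 78.9
t -0.03 4 3 mid -2.1 sep 79.1
total [0.0019 0.0001 0.0034] [-0.0038 -0.0019  0.0018] per row 5 [0.0004 0.     0.0007] [-0.0008 -0.0004  0.0004]
q [-0.39  0.03 -0.48  0.59  0.21 -0.36] F [ 0.5  0.8 -2.6] w 0.0088 8.2167
s 422 [ 0.5783 -0.1484  0.1923] [array([ 577.7, -148.6]), array([92.2, 65.7]), np.float64(1.4)]
s 175 [array([ 577.5, -149.4]), array([130.4,  99.9]), np.float64(1.1)]
t 783 [ 0.5727 -0.1516  0.1922] [array([ 566.8, -155.1]), array([107.5,  66.9]), np.float64(1.3)]
t 586 [array([ 559.3, -123.5]), array([154.6,  47.2]), np.float64(3.6)]
```

Centre line and tray agree. I lower the holder gently.

Emit:
send_rows(steps="-1 0.001 0 -0.01 0 0 0; -1 0.001 0 -0.014 0 0 0; -1 0 0 -0.014 0 0 0; -1 0 0 -0.014 0 0 0; -1 0 0 -0.01 0 0 0")

```text
clock: 8.73
eef_pos: [0.5282, -0.1499, 0.1373]
tool_rot: [-0.01, 0.966, 0.005, 0.257]
ft_force: [0.8, 0.9, -3.2]
grip_width: 0.0089
grasp_force: 59.4
```

Emit:
send_rows(steps="-1 0 0 -0.008 0 0 0; -1 0 0 -0.006 0 0 0; -1 0 0 -0.004 0 0 0; -1 0 0 -0.002 0 0 0; -1 0 0 0 0 0 0")

```text
clock: 9.15
eef_pos: [0.5301, -0.1507, 0.12]
tool_rot: [-0.01, 0.966, 0.005, 0.259]
ft_force: [-0.4, 0.2, -2.5]
grip_width: 0.009
grasp_force: 59.4
```

```bash
python3 -c "
from h import *
o=get_obs();print(o['eef_pos'].round(4),o['ft_force'].round(2),o['ft_torque'].round(3))"
```

```text
[ 0.5301 -0.1507  0.12  ] [-0.4   0.2  -2.48] [ 0.009  0.892 -0.007]
```

Emit:
send_rows(steps="-1 0 0 -0.003 0 0 0; -1 0 0 -0.003 0 0 0; -1 0 0 -0.0015 0 0 0; -1 0 0 0 0 0 0; -1 0 0 0 0 0 0")

```text
clock: 9.57
eef_pos: [0.5301, -0.1508, 0.1128]
tool_rot: [-0.01, 0.966, 0.004, 0.26]
ft_force: [0.6, -0.4, -1.9]
grip_width: 0.0089
grasp_force: 59.4
```

Emit:
send_rows(steps="-1 0 0 -0.0007 0 0 0; -1 0 0 -0.0007 0 0 0; -1 0 0 -0.0006 0 0 0; -1 0 0 0 0 0 0; -1 0 0 0 0 0 0")

```text
clock: 9.98
eef_pos: [0.5301, -0.1508, 0.1108]
tool_rot: [-0.01, 0.966, 0.004, 0.26]
ft_force: [0.4, 0.5, -2.2]
grip_width: 0.009
grasp_force: 59.4
```

Emit:
send_rows(steps="-1 0 0 -0.0007 0 0 0; -1 0 0 -0.0007 0 0 0; -1 0 0 0 0 0 0; -1 0 0 0 0 0 0; -1 0 0 0 0 0 0")

```text
clock: 10.4
eef_pos: [0.5305, -0.1508, 0.1098]
tool_rot: [-0.01, 0.966, 0.004, 0.26]
ft_force: [-1.5, 0.4, 1.0]
grip_width: 0.0091
grasp_force: 59.7
```

Emit:
send_rows(steps="-1 0 0 -0.0005 0 0 0; -1 0 0 -0.0005 0 0 0; -1 0 0 0 0 0 0; -1 0 0 0 0 0 0; -1 0 0 0 0 0 0")

```text
clock: 10.82
eef_pos: [0.5309, -0.151, 0.1098]
tool_rot: [-0.01, 0.965, 0.004, 0.261]
ft_force: [-4.9, 0.9, 6.1]
grip_width: 0.0092
grasp_force: 61.1
```

Touch-down is at the expected height, so I release and withdraw along the tool axis.

Emit:
send_rows(steps="-1 0 0 0.0008 0 0 0; -0.7 0 0 0 0 0 0; -0.5 0 0 0 0 0 0; -0.3 0 0 0 0 0 0; -0.3 0 0 0 0 0 0")

```text
clock: 11.23
eef_pos: [0.5304, -0.1509, 0.1093]
tool_rot: [-0.01, 0.966, 0.004, 0.26]
ft_force: [0.4, -0.3, -0.7]
grip_width: 0.0297
grasp_force: 0.0
```

Emit:
send_rows(steps="-0.3 -0.004 0 0.0069 0 0 0; -0.3 -0.008 0 0.0138 0 0 0; -0.3 -0.01 0 0.0173 0 0 0; -0.3 -0.01 0 0.0173 0 0 0; -0.3 -0.01 0 0.0173 0 0 0")

```text
clock: 11.65
eef_pos: [0.4874, -0.1506, 0.1827]
tool_rot: [-0.01, 0.966, 0.005, 0.259]
ft_force: [1.1, -0.2, -0.3]
grip_width: 0.0298
grasp_force: 0.0
```

Run:
```python
from h import *
s=grab('scene');c=grab('top')
for n,c in(('s',s),('t',c)):
    P=cloud(c).reshape(-1,3)
    m=(P[:,0]>.46)&(P[:,0]<.66)&(P[:,1]>-.21)&(P[:,1]<-.09)&(P[:,2]>.118)&(P[:,2]<.145);print(n,m.sum(),rect(P[m]) if m.sum()>3 else'')
    m=(P[:,0]>.505)&(P[:,0]<.66)&(P[:,1]>-.21)&(P[:,1]<-.09)&(P[:,2]>.0975)&(P[:,2]<.11);print(n,m.sum(),np.median(P[m],0).round(4))
im=[cv2.resize(cv2.imread(f'pics/{n}0.png')[r:r+100,k:k+133],(400,300),interpolation=cv2.INTER_CUBIC) for n,r,k in(('scene',180,265),('top',140,290))]
cv2.imwrite('pics/put.png',np.hstack(im))
# new holder: grasp at tab, base .094, height 33; pre-grasp 60 mm back
yaw=-11.9;G=np.array([.4585,-.3425,.094+.032]);p,r=pose(G,yaw,30);d=r.as_matrix()[:,2];print('TCP at grasp',p.round(4),'d',d.round(4))
diff(G-.08*d,yaw,30,12)
```

```text
s 26 [array([ 523.3, -149. ]), array([ 9.7, 31.4]), np.float64(88.8)]
s 553 [ 0.578  -0.1479  0.1023]
t 53 [array([ 519.3, -150.8]), array([ 9.8, 29. ]), np.float64(87.8)]
t 953 [ 0.571  -0.1476  0.1017]
TCP at grasp [ 0.4678 -0.3445  0.1095] d [ 0.4893 -0.1031 -0.866 ]
total [-0.0603 -0.1846 -0.0067] [-1.000e-04  7.200e-03 -2.288e-01] per row 12 [-0.005  -0.0154 -0.0006] [-0.      0.0006 -0.0191]
q [-0.43 -0.03 -0.58  0.54  0.22 -0.4 ] F [ 0.6 -0.5 -0.2] w 0.0297 11.75
```

View pics/put.png

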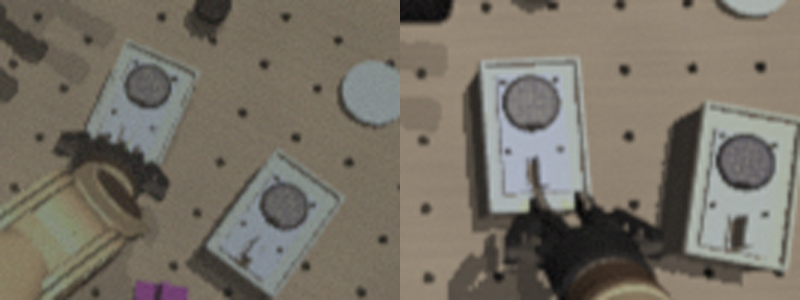

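The old holder lies centred in its tray: tab (535,175) and plate (530,130) in the right half. I go on to the new holder's tab at (740,232).

Emit:
send_rows(steps="-0.3 -0.006 -0.0184 0 0 0.0005 -0.0229; -0.3 -0.006 -0.0184 0 0 0.0005 -0.0229; -0.3 -0.006 -0.0185 0 0 0.0005 -0.0229; -0.3 -0.006 -0.0185 0 0 0.0005 -0.0229; -0.3 -0.006 -0.0185 0 0 0.0005 -0.0229")

```text
clock: 12.17
eef_pos: [0.4577, -0.2437, 0.1813]
tool_rot: [0.046, 0.965, -0.01, 0.258]
ft_force: [-0.1, 0.5, 0.9]
grip_width: 0.0299
grasp_force: 0.0
```

Emit:
send_rows(steps="-0.3 -0.006 -0.0185 -0.001 0 0.0008 -0.0229; -0.3 -0.006 -0.0185 -0.001 0 0.0008 -0.0229; -0.3 -0.006 -0.0185 -0.001 0 0.0008 -0.0229; -0.3 -0.006 -0.0185 -0.001 0 0.0008 -0.0229; -0.3 -0.006 -0.0185 -0.001 0 0.0008 -0.0229")

```text
clock: 12.58
eef_pos: [0.4277, -0.3363, 0.176]
tool_rot: [0.101, 0.961, -0.025, 0.255]
ft_force: [0.4, 0.8, 0.1]
grip_width: 0.0298
grasp_force: 0.0
```

Emit:
send_rows(steps="-0.3 0 0 0 0 0 0; -0.3 0 0 0 0 0 0; -0.3 0 0 0 0 0 0; -0.3 0 0 0 0 0 0; -0.3 0 0 0 0 0 0")

```text
clock: 13.0
eef_pos: [0.4284, -0.3347, 0.1767]
tool_rot: [0.1, 0.961, -0.025, 0.255]
ft_force: [-0.2, 0.8, 0.4]
grip_width: 0.0302
grasp_force: 0.0
```

Run:
```python
from h import *
diff((.4585,-.3425,.126),-11.9,30,10)
```

```text
total [ 0.0394 -0.0098 -0.0671] [-0.004  -0.0043 -0.0019] per row 10 [ 0.0039 -0.001  -0.0067] [-0.0004 -0.0004 -0.0002]
q [-0.83  0.07 -0.49  0.58  0.29 -0.55] F [-0.2  0.8  0.4] w 0.0302 13.0
```

Emit:
send_rows(steps="-0.3 0.0039 -0.001 -0.0067 -0.0004 -0.0004 0; -0.3 0.0039 -0.001 -0.0067 -0.0004 -0.0004 0; -0.3 0.0039 -0.001 -0.0067 -0.0004 -0.0004 0; -0.3 0.0039 -0.001 -0.0067 -0.0004 -0.0004 0; -0.3 0.0039 -0.001 -0.0067 -0.0004 -0.0004 0")

```text
clock: 13.42
eef_pos: [0.448, -0.3403, 0.1421]
tool_rot: [0.1, 0.961, -0.026, 0.256]
ft_force: [-0.4, 0.3, 0.1]
grip_width: 0.0298
grasp_force: 0.0
```

Emit:
send_rows(steps="-0.3 0.0039 -0.001 -0.0067 -0.0004 -0.0004 0; -0.3 0.0039 -0.001 -0.0067 -0.0004 -0.0004 0; -0.3 0.0039 -0.001 -0.0067 -0.0004 -0.0004 0; -0.3 0.0039 -0.001 -0.0067 -0.0004 -0.0004 0; -0.3 0.0039 -0.001 -0.0067 -0.0004 -0.0004 0")

```text
clock: 13.83
eef_pos: [0.4676, -0.3457, 0.1091]
tool_rot: [0.1, 0.961, -0.027, 0.257]
ft_force: [-0.6, 0.2, 0.4]
grip_width: 0.0299
grasp_force: 0.0
```

Emit:
send_rows(steps="-0.4 0 0 0 0 0 0; -0.5 0 0 0 0 0 0; -0.6 0 0 0 0 0 0; -0.65 0 0 0 0 0 0; -0.7 0 0 0 0 0 0")

```text
clock: 14.25
eef_pos: [0.4673, -0.3459, 0.1104]
tool_rot: [0.1, 0.961, -0.027, 0.258]
ft_force: [-0.7, 0.4, -0.4]
grip_width: 0.0127
grasp_force: 0.0
```

Emit:
send_rows(steps="-1 0 0 0 0 0 0; -1 0 0 0 0 0 0; -1 0 0 0 0 0 0; -1 0 0 0 0 0 0; -1 0 0 0.002 0 0 0")

```text
clock: 14.67
eef_pos: [0.4667, -0.3453, 0.1113]
tool_rot: [0.1, 0.961, -0.027, 0.257]
ft_force: [-0.1, 0.3, -2.2]
grip_width: 0.0095
grasp_force: 58.3
```

Emit:
send_rows(steps="-1 0 0 0.01 0 0 0; -1 0 0 0.02 0 0 0; -1 0 0 0.022 0 0 0; -1 0 0 0.022 0 0 0; -1 0 0 0.014 0 0 0")

```text
clock: 15.08
eef_pos: [0.4674, -0.3457, 0.2013]
tool_rot: [0.1, 0.961, -0.027, 0.258]
ft_force: [0.7, -0.6, -1.5]
grip_width: 0.0091
grasp_force: 58.4
```

Run:
```python
from h import *
o=get_obs();print(o['eef_pos'].round(4),o['ft_force'].round(2),o['ft_torque'].round(3))
diff((.4409,.2234,.205+.0165),-9.6,30,30)
```

```text
[ 0.4674 -0.3457  0.2013] [ 0.72 -0.57 -1.52] [0.103 0.655 0.006]
total [-0.0171  0.5675  0.0037] [0.001  0.0002 0.0395] per row 30 [-0.0006  0.0189  0.0001] [0.     0.     0.0013]
q [-0.78  0.11 -0.38  0.63  0.27 -0.51] F [ 0.7 -0.6 -1.5] w 0.0091 15.0833
```

Emit:
send_rows(steps="-1 -0.0006 0.01 0.0002 0 0 0.0013; -1 -0.0006 0.0189 0.0002 0 0 0.0013; -1 -0.0006 0.0189 0.0002 0 0 0.0013; -1 -0.0006 0.0189 0.0002 0 0 0.0013; -1 -0.0006 0.0189 0.0002 0 0 0.0013")

```text
clock: 15.5
eef_pos: [0.4625, -0.2577, 0.1981]
tool_rot: [0.097, 0.962, -0.025, 0.256]
ft_force: [-0.1, -0.0, -1.2]
grip_width: 0.0088
grasp_force: 58.6
```

Emit:
send_rows(steps="-1 -0.0006 0.0189 0.0002 0 0 0.0013; -1 -0.0006 0.0189 0.0002 0 0 0.0013; -1 -0.0006 0.0189 0.0002 0 0 0.0013; -1 -0.0006 0.0189 0.0002 0 0 0.0013; -1 -0.0006 0.0189 0.0002 0 0 0.0013")

```text
clock: 15.92
eef_pos: [0.4593, -0.1634, 0.1993]
tool_rot: [0.094, 0.962, -0.024, 0.256]
ft_force: [0.4, 0.5, -1.9]
grip_width: 0.0088
grasp_force: 58.6
```

Emit:
send_rows(steps="-1 -0.0006 0.0189 0.0002 0 0 0.0013; -1 -0.0006 0.0189 0.0002 0 0 0.0013; -1 -0.0006 0.0189 0.0002 0 0 0.0013; -1 -0.0006 0.0189 0.0002 0 0 0.0013; -1 -0.0006 0.0189 0.0002 0 0 0.0013")

```text
clock: 16.33
eef_pos: [0.456, -0.0693, 0.2003]
tool_rot: [0.09, 0.962, -0.024, 0.256]
ft_force: [0.8, -0.3, -2.8]
grip_width: 0.0092
grasp_force: 58.6
```

Emit:
send_rows(steps="-1 -0.0006 0.0189 0.0002 0 0 0.0013; -1 -0.0006 0.0189 0.0002 0 0 0.0013; -1 -0.0006 0.0189 0.0002 0 0 0.0013; -1 -0.0006 0.0189 0.0002 0 0 0.0013; -1 -0.0006 0.0189 0.0002 0 0 0.0013")

```text
clock: 16.75
eef_pos: [0.453, 0.0247, 0.2014]
tool_rot: [0.087, 0.963, -0.024, 0.256]
ft_force: [0.4, -0.2, -2.2]
grip_width: 0.009
grasp_force: 58.6
```

Emit:
send_rows(steps="-1 -0.0006 0.0189 0.0002 0 0 0.0013; -1 -0.0006 0.0189 0.0002 0 0 0.0013; -1 -0.0006 0.0189 0.0002 0 0 0.0013; -1 -0.0006 0.0189 0.0002 0 0 0.0013; -1 -0.0006 0.0189 0.0002 0 0 0.0013")

```text
clock: 17.17
eef_pos: [0.45, 0.1188, 0.2025]
tool_rot: [0.083, 0.963, -0.023, 0.256]
ft_force: [0.3, -0.1, -2.4]
grip_width: 0.0091
grasp_force: 58.6
```

Emit:
send_rows(steps="-1 -0.0006 0.0189 0 0 0 0.0013; -1 -0.0006 0.0189 0 0 0 0.0013; -1 -0.0006 0.0189 0 0 0 0.0013; -1 -0.0006 0.0189 0 0 0 0.0013; -1 -0.0006 0.0189 0 0 0 0.0013")

```text
clock: 17.58
eef_pos: [0.4472, 0.213, 0.2024]
tool_rot: [0.08, 0.963, -0.023, 0.256]
ft_force: [0.8, -0.2, -2.2]
grip_width: 0.0092
grasp_force: 58.6
```

Run:
```python
from h import *
y=np.deg2rad(-9.6);ex=np.array([np.cos(y),np.sin(y)]);ey=np.array([-ex[1],ex[0]])
diff((.4409,.2234,.205+.0165),-9.6,30,5)
for n in('scene','top'):
    P=cloud(grab(n)).reshape(-1,3);M=np.c_[(P[:,:2]-[.655,.188])@ex,(P[:,:2]-[.655,.188])@ey,P[:,2]]
    m=(M[:,0]>-.25)&(M[:,0]<-.1)&(abs(M[:,1])<.06)&(P[:,2]>.193)&(P[:,2]<.225);q=M[m];print(n,m.sum(),rect(q),'front',np.percentile(q[:,0],99).round(4))
    q=q[q[:,0]>-.19]; print('slope',np.linalg.lstsq(np.c_[q[:,:2]-q[:,:2].mean(0),np.ones(len(q))],q[:,2],rcond=None)[0].round(4),'y mid',((np.percentile(q[:,1],2)+np.percentile(q[:,1],98))/2).round(4))
```

```text
total [0.0031 0.0088 0.0026] [ 0.002  -0.0037 -0.0005] per row 5 [0.0006 0.0018 0.0005] [ 0.0004 -0.0007 -0.0001]
q [ 0.67 -0.01 -0.49  0.73 -0.38  0.77] F [ 0.8 -0.2 -2.2] w 0.0092 17.5833
scene 247 [array([-164.6,   -9.5]), array([98.9, 64.8]), np.float64(1.2)] front -0.1156
slope [ 0.0076 -0.01    0.1962] y mid -0.0096
top 522 [array([-176.6,   -7.6]), array([117.5,  65.7]), np.float64(0.1)] front -0.1198
slope [0.0155 0.0034 0.1957] y mid -0.0077
```

Emit:
send_rows(steps="-1 0.0003 0.0025 0 0.0004 -0.0007 0; -1 0.0003 0.0025 -0.004 0.0004 -0.0007 0; -1 0.0003 0.0026 -0.006 0.0004 -0.0007 0; -1 0.0003 0 -0.005 0.0004 -0.0007 0; -1 0 0 -0.0025 0.0004 -0.0007 0")

```text
clock: 18.1
eef_pos: [0.4497, 0.2191, 0.1858]
tool_rot: [0.081, 0.962, -0.022, 0.259]
ft_force: [-1.0, -0.4, -1.7]
grip_width: 0.0091
grasp_force: 58.9
```

Emit:
send_rows(steps="-1 0 0 0 0 0 0; -1 0 0 0 0 0 0; -1 0 0 0 0 0 0; -1 0 0 0 0 0 0; -1 0 0 0 0 0 0")

```text
clock: 18.52
eef_pos: [0.4506, 0.2202, 0.1877]
tool_rot: [0.082, 0.962, -0.021, 0.26]
ft_force: [-0.2, -0.8, -1.9]
grip_width: 0.009
grasp_force: 58.9
```

```bash
cat >> h.py <<'E'
def chk():
    y=np.deg2rad(-9.6);ex=np.array([np.cos(y),np.sin(y)]);ey=np.array([-ex[1],ex[0]])
    o=get_obs();f=o['ft_force'];m=o['eef_pos'][:2]-[.655,.188]
    print('G m x,y',((m@ex-.0095)*1000).round(1),((m@ey)*1000).round(1),'TCP',o['eef_pos'].round(4),'F m',(f[:2]@ex).round(1),(f[:2]@ey).round(1),f[2].round(1))
E
python3 - <<'E'
from h import *
chk();diff((.4409,.2234,.1675+.033),-9.6,30,5)
im=[]
for n in('scene','top'):
    P=cloud(grab(n)).reshape(-1,3)
im=[cv2.resize(cv2.imread(f'pics/{n}0.png')[r:r+75,k:k+100],(400,300),interpolation=cv2.INTER_CUBIC) for n,r,k in(('scene',130,180),('top',145,160))]
cv2.imwrite('pics/ins.png',np.hstack(im))
E
```

```text
G m x,y -216.4 -2.4 TCP [0.4506 0.2202 0.1877] F m -0.1 -0.8 -1.9
total [-0.0003  0.0016 -0.0036] [-0.002   0.0039  0.0008] per row 5 [-0.0001  0.0003 -0.0007] [-0.0004  0.0008  0.0002]
q [ 0.68  0.02 -0.51  0.68 -0.39  0.78] F [-0.2 -0.8 -1.9] w 0.009 18.5167
```

View pics/ins.png

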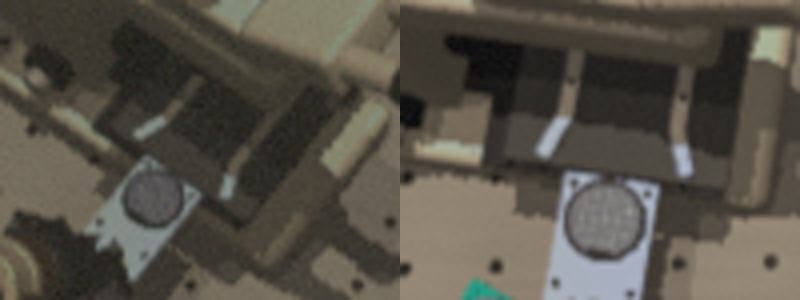

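In the right half the plate front (corners (562,172), (660,180)) stands square before the rail mouth (555..678, 165). In the left half it also points into the channel. I insert in short slides and watch the side force.

Emit:
send_rows(steps="-1 0.0001 0.0006 -0.002 0 0 0; -1 0.0059 -0.001 0 0 0 0; -1 0.0059 -0.001 0 0 0 0; -1 0.0059 -0.001 0 0 0 0; -1 0.0059 -0.001 0 0 0 0")

```text
clock: 19.03
eef_pos: [0.4749, 0.2166, 0.1854]
tool_rot: [0.081, 0.962, -0.021, 0.26]
ft_force: [0.4, -0.3, -2.0]
grip_width: 0.0094
grasp_force: 58.9
```

Emit:
send_rows(steps="-1 0.0039 -0.0007 0 0 0 0; -1 0.0039 -0.0007 0 0 0 0; -1 0.0039 -0.0007 0 0 0 0; -1 0.0039 -0.0006 0 0 0 0; -1 0.0039 -0.0006 0 0 0 0")

```text
clock: 19.45
eef_pos: [0.4939, 0.2133, 0.1853]
tool_rot: [0.081, 0.962, -0.021, 0.259]
ft_force: [0.2, -0.1, -1.5]
grip_width: 0.0095
grasp_force: 58.9
```

```bash
python3 -c "
from h import *
chk()"
```

```text
G m x,y -172.5 -2.0 TCP [0.4939 0.2133 0.1853] F m 0.2 -0.1 -1.5
```

Emit:
send_rows(steps="-1 0.0039 -0.0007 0 0 0 0; -1 0.0039 -0.0007 0 0 0 0; -1 0.0039 -0.0007 0 0 0 0; -1 0.0039 -0.0006 0 0 0 0; -1 0.0039 -0.0006 0 0 0 0")

```text
clock: 19.87
eef_pos: [0.5134, 0.21, 0.1853]
tool_rot: [0.081, 0.962, -0.021, 0.259]
ft_force: [1.2, 0.2, -2.4]
grip_width: 0.0091
grasp_force: 58.9
```

```bash
python3 -c "
from h import *
chk()"
```

```text
G m x,y -152.8 -1.9 TCP [0.5134 0.21   0.1853] F m 1.1 0.4 -2.4
```

Emit:
send_rows(steps="-1 0.0049 -0.0008 0 0 0 0; -1 0.0049 -0.0008 0 0 0 0; -1 0.0049 -0.0008 0 0 0 0; -1 0.0049 -0.0008 0 0 0 0; -1 0.0049 -0.0008 0 0 0 0")

```text
clock: 20.28
eef_pos: [0.5381, 0.206, 0.1853]
tool_rot: [0.081, 0.962, -0.021, 0.259]
ft_force: [-0.1, 0.8, -2.4]
grip_width: 0.0093
grasp_force: 58.9
```

Emit:
send_rows(steps="-1 0.0049 -0.0008 0 0 0 0; -1 0.0049 -0.0008 0 0 0 0; -1 0.0049 -0.0008 0 0 0 0; -1 0.0049 -0.0008 0 0 0 0; -1 0.0049 -0.0008 0 0 0 0")

```text
clock: 20.7
eef_pos: [0.5626, 0.202, 0.1853]
tool_rot: [0.081, 0.962, -0.021, 0.259]
ft_force: [0.8, 0.0, -1.1]
grip_width: 0.009
grasp_force: 58.9
```

Emit:
send_rows(steps="-1 0.0039 -0.0007 0 0 0 0; -1 0.0039 -0.0007 0 0 0 0; -1 0.0039 -0.0006 0 0 0 0; -1 0.003 -0.0005 0 0 0 0; -1 0 0 0 0 0 0")

```text
clock: 21.12
eef_pos: [0.5774, 0.1995, 0.1854]
tool_rot: [0.082, 0.962, -0.021, 0.26]
ft_force: [-0.3, -0.5, -2.0]
grip_width: 0.0087
grasp_force: 58.9
```

```bash
python3 -c "
from h import *
chk();diff((.580,.199,.196),-9.6,30,5)"
```

```text
G m x,y -87.9 -1.6 TCP [0.5774 0.1995 0.1854] F m -0.2 -0.6 -2.0
total [ 0.012  -0.0021 -0.0059] [-0.0018  0.0038  0.0011] per row 5 [ 0.0024 -0.0004 -0.0012] [-0.0004  0.0008  0.0002]
q [ 0.48  0.19 -0.32  0.62 -0.31  0.58] F [-0.3 -0.5 -2. ] w 0.0087 21.1167
```

Emit:
send_rows(steps="-1 0.003 -0.0005 -0.001 0 0 0; -1 0.003 -0.0005 -0.001 0 0 0; -1 0.002 -0.0003 -0.0005 0 0 0; -1 0 0 0 0 0 0; -1 0 0 0 0 0 0")

```text
clock: 21.53
eef_pos: [0.5848, 0.1982, 0.1826]
tool_rot: [0.081, 0.962, -0.021, 0.259]
ft_force: [0.9, 0.9, -2.7]
grip_width: 0.0091
grasp_force: 58.9
```

Emit:
send_rows(steps="-1 0 0 -0.0005 0 0 0; -1 0 0 -0.0005 0 0 0; -1 0 0 0 0 0 0; -1 0 0 0 0 0 0; -1 0 0 0 0 0 0")

```text
clock: 21.95
eef_pos: [0.5847, 0.1984, 0.1818]
tool_rot: [0.081, 0.962, -0.021, 0.259]
ft_force: [0.5, -0.7, -1.8]
grip_width: 0.0092
grasp_force: 58.9
```

Emit:
send_rows(steps="-1 0 0 -0.0005 0 0 0; -1 0 0 -0.0003 0 0 0; -1 0 0 0 0 0 0; -1 0 0 0 0 0 0; -1 0 0 0 0 0 0")

```text
clock: 22.37
eef_pos: [0.585, 0.1984, 0.1816]
tool_rot: [0.081, 0.962, -0.021, 0.26]
ft_force: [-2.4, -0.4, 1.8]
grip_width: 0.0092
grasp_force: 59.7
```

Now it rests on the stage. I push to the stop.

Emit:
send_rows(steps="-1 0.001 -0.0002 0.0003 0 0 0; -1 0.001 -0.0002 0 0 0 0; -1 0.001 -0.0002 0 0 0 0; -1 0.001 -0.0001 0 0 0 0; -1 0.001 -0.0001 0 0 0 0")

```text
clock: 22.78
eef_pos: [0.59, 0.1975, 0.1815]
tool_rot: [0.081, 0.962, -0.021, 0.26]
ft_force: [-3.0, 0.4, 3.0]
grip_width: 0.0096
grasp_force: 59.8
```

Emit:
send_rows(steps="-1 0.0007 -0.0001 0 0 0 0; -1 0.0007 -0.0001 0 0 0 0; -1 0.0006 -0.0001 0 0 0 0; -1 0 0 0 0 0 0; -1 0 0 0 0 0 0")

```text
clock: 23.2
eef_pos: [0.592, 0.1972, 0.1815]
tool_rot: [0.081, 0.962, -0.021, 0.26]
ft_force: [-2.3, 0.7, 3.9]
grip_width: 0.0096
grasp_force: 59.9
```

```bash
python3 -c "
from h import *
chk()"
```

```text
G m x,y -73.1 -1.4 TCP [0.592  0.1972 0.1815] F m -2.4 0.3 3.9
```

Emit:
send_rows(steps="-1 0.0007 -0.0001 0 0 0 0; -1 0.0007 -0.0001 0 0 0 0; -1 0.0006 -0.0001 0 0 0 0; -1 0 0 0 0 0 0; -1 0 0 0 0 0 0")

```text
clock: 23.62
eef_pos: [0.5937, 0.197, 0.1815]
tool_rot: [0.081, 0.962, -0.021, 0.26]
ft_force: [-5.3, 0.1, 5.9]
grip_width: 0.0092
grasp_force: 60.4
```

Emit:
send_rows(steps="-1 0.0005 -0.0001 0 0 0 0; -1 0.0005 -0.0001 0 0 0 0; -1 0.0005 -0.0001 0 0 0 0; -1 0 0 0 0 0 0; -1 0 0 0 0 0 0")

```text
clock: 24.03
eef_pos: [0.5938, 0.197, 0.1815]
tool_rot: [0.081, 0.962, -0.021, 0.259]
ft_force: [-12.9, 0.9, 10.7]
grip_width: 0.0093
grasp_force: 61.8
```

```bash
python3 -c "
from h import *
chk()"
```

```text
G m x,y -71.4 -1.4 TCP [0.5938 0.197  0.1815] F m -12.9 -1.3 10.7
```

It is home: the motion stops at microscope x −71.4 for the tab, where −72 was expected, and the force rises to 13 N. I relax and release.

Emit:
send_rows(steps="-1 -0.0008 0.0001 0.0003 0 0 0; -1 0 0 0 0 0 0; -0.8 0 0 0 0 0 0; -0.6 0 0 0 0 0 0; -0.4 0 0 0 0 0 0")

```text
clock: 24.45
eef_pos: [0.5948, 0.1966, 0.1812]
tool_rot: [0.082, 0.962, -0.021, 0.259]
ft_force: [-0.1, 0.6, 1.2]
grip_width: 0.0253
grasp_force: 0.0
```

Emit:
send_rows(steps="-0.3 0 0 0 0 0 0; -0.3 -0.002 0.0003 0.0035 0 0 0; -0.3 -0.004 0.0007 0.007 0 0 0; -0.3 -0.006 0.001 0.0104 0 0 0; -0.3 -0.008 0.0014 0.0138 0 0 0")

```text
clock: 24.87
eef_pos: [0.5739, 0.1997, 0.216]
tool_rot: [0.082, 0.962, -0.021, 0.259]
ft_force: [1.1, -0.0, 0.1]
grip_width: 0.03
grasp_force: 0.0
```

Emit:
send_rows(steps="-0.3 -0.012 0.002 0.0208 0 0 0; -0.3 -0.015 0.0025 0.02 0 0 0; -0.3 -0.025 0.004 0.01 0 0 0; -0.3 -0.03 0.005 0 0 0 0; -0.3 -0.03 0.005 0 0 0 0")

```text
clock: 25.28
eef_pos: [0.4621, 0.2189, 0.2692]
tool_rot: [0.082, 0.962, -0.02, 0.261]
ft_force: [-0.7, 0.5, -0.5]
grip_width: 0.0299
grasp_force: 0.0
```

Emit:
send_rows(steps="-0.3 -0.03 0 0 0 0 0; -0.3 -0.03 0 0 0 0 0; -0.3 -0.02 0 0 0 0 0; -0.3 0 0 0 0 0 0; -0.3 0 0 0 0 0 0")

```text
clock: 25.7
eef_pos: [0.382, 0.2192, 0.2682]
tool_rot: [0.081, 0.962, -0.02, 0.26]
ft_force: [0.7, 0.1, -0.4]
grip_width: 0.0296
grasp_force: 0.0
```

Run:
```python
from h import *
chk()
y=np.deg2rad(-9.6);ex=np.array([np.cos(y),np.sin(y)]);ey=np.array([-ex[1],ex[0]])
for n in('scene','top'):
    P=cloud(grab(n)).reshape(-1,3);M=np.c_[(P[:,:2]-[.655,.188])@ex,(P[:,:2]-[.655,.188])@ey,P[:,2]]
    m=(M[:,0]>-.11)&(M[:,0]<-.03)&(abs(M[:,1])<.03)&(P[:,2]>.19)&(P[:,2]<.222);q=M[m];print(n,'tab',rect(q),np.percentile(q[:,2],95).round(4))
    m=(M[:,0]>-.089)&(M[:,0]<-.06)&(abs(M[:,1])<.031)&(abs(M[:,1])>.01)&(P[:,2]>.16)&(P[:,2]<.185);q=M[m]
    print('plate z',np.median(q[:,2]).round(4),'slope',np.linalg.lstsq(np.c_[q[:,:2]-q[:,:2].mean(0),np.ones(len(q))],q[:,2],rcond=None)[0].round(3))
    m=(P[:,0]>.46)&(P[:,0]<.66)&(P[:,1]>-.21)&(P[:,1]<-.09)&(P[:,2]>.118)&(P[:,2]<.145);print('old tab',rect(P[m]))
im=[cv2.resize(cv2.imread(f'pics/{n}0.png')[r:r+75,k:k+100],(400,300),interpolation=cv2.INTER_CUBIC) for n,r,k in(('scene',130,180),('top',135,160))]
cv2.imwrite('pics/fin.png',np.hstack(im))
```

```text
G m x,y -283.9 -14.8 TCP [0.382  0.2192 0.2682] F m 0.7 0.2 -0.4
scene tab [array([-68.8,   0.9]), array([32.8, 11.8]), np.float64(1.6)] 0.2159
plate z 0.1719 slope [0.135 0.019 0.171]
old tab [array([ 522., -149.]), array([ 9.6, 29.9]), np.float64(89.0)]
top tab [array([-72.5,  -2.8]), array([10. , 30.5]), np.float64(89.5)] 0.2117
plate z 0.1709 slope [ 0.001 -0.009  0.171]
old tab [array([ 519. , -150.5]), array([10.9, 28.8]), np.float64(86.2)]
```

View pics/fin.png

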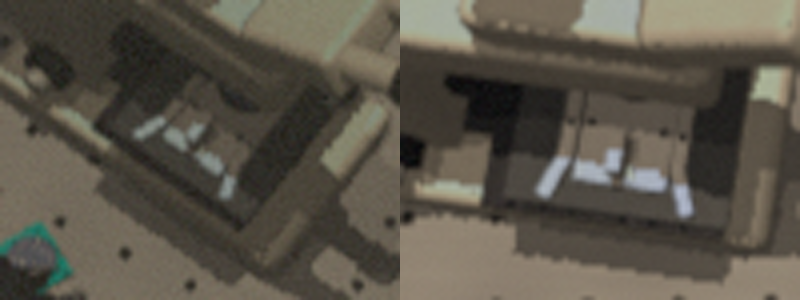

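The new holder lies flat between the rails (plate (620,175), tab (628,150) in the right half), with plate height 0.171 m. The fingers are clear, so I hand in.

```bash
python3 -c "
from workcell import *
print(job_done())"
```

```text
the job is handed in; nothing more can be done
None
```

The old holder lies flat and centred in the formerly empty tray, and the new holder is home against the end stop between the rails, flat on the stage. I handed the job in at about 26 s of the 72 s; the hand-in gave no verdict.

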